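# Set the lens tweezers to the gauge lines

## Robot

A 6-joint arm with a two-finger parallel gripper is mounted at the origin on the work surface. World frame = base frame: x ahead of the robot, y to its left, z up, the work surface at z = 0. Lengths are in m, angles in degrees, forces in N, time in s.
With the tool pointing down it reaches from about 0.225 to 0.725 m from the base axis. Payload 3.1 kg.
Tool frame: the origin (TCP) lies on the centre line of the jaws, within the pads' length; the fingertips stand 17 mm ahead of it and the grasp point (between the pads) lies 2 mm behind it; z points along the fingers, y is the line along which they close (so a half turn about z gives the same grasp; the last joint's range is limited). The gripper opens to 85 mm and grips with 20 to 120 N. Pads are 22 mm wide; open, the fingers measure 114 mm over their backs; the gripper's body (76 mm by 85 mm) begins 54 mm behind the grasp point. The pads swing forward as they close: fully open they stand 13 mm farther back than shut.
Start: joints at [58.969, 2.75, 5.684, 92.934, 0, 82.678], TCP at [0.211, 0.481, 0.248] pointing down, gripper open.
Joint ranges: [-166.93, 166.93], [-56.73, 111.36], [-69.38, 81.34], [-121.58, 131.49], [-85.45, 84.26], [-180, 180]. Speed limits (degrees/s): [159.86, 159.86, 180, 180, 180, 180].

## Interface

Orientations are given as [roll, pitch, yaw] about the fixed x, y, z axes, in that order (R = Rz(yaw) Ry(pitch) Rx(roll)).
In Python, from rig import env gives the robot as it stands. The module is installed in compiled form; this text tells all that it offers.
- The arm moves only by the shell command python3 -m handwheel 'ROWS' [FORCE]. ROWS is JSON, a list of rows, each an object with "jaw": the opening, from 0 (shut) to 1 (fully open); "translation": the shift along the world's x, y, z in m, a list of three; "dr": the turn, a rotation vector about the world's x, y, z in degrees, a list of three. A call has 1 to 12 rows; each row is the pose to reach, as a shift and turn from the pose commanded when the call began; what a row does not reach only later rows make up. A row lasts 1/8 s, in which the tool goes at most 62.5 mm and 10.7 degrees, less where a joint would pass 70% of its speed; a pose out of reach is approached as far as the arm can. A call with a gripper value outside its range is refused whole. The fingers move at their own pace and stop on an object; FORCE is the grip in N (left out, the last holds). Time passes only in rows, so rows that repeat a pose let the fingers close. It gives the time, the measured TCP pose, the force, the opening and the grip force at its end, in the units of the state.
- env.get_state(): the state, without advancing time (a new reading comes with each control period).
- env.read_camera(name): name is "scene" or "top" or "wrist"; returns the picture (480x640x3 uint8, blue, green, red); there is no depth.
- env.get_calibration(name): a dict with "fx", "fy", "cx", "cy" (pixels), "k1" (the pictures are not rectified: a ray, as slopes to the right and down, at radius r is drawn at 1 + k1 r^2 times it, then the intrinsics apply), "world_to_cam" (4x4, takes a point from world to camera coordinates). Camera axes: x right, y down, z forward; pixel columns grow to the right and rows downward; lengths in m; the calibration is good to about 2 mm. A picture is of the moment at which its call begins: read the wrist's pose just before it. get_calibration takes no time and is no camera call; for the wrist camera it gives the pose at the moment of the call.
- env.finish_job(): hands the job in; it is judged then, once.
The state is a dict: "clock": time; "joints": joint angles; "joint_vel": joint speeds; "joint_efforts": joint torques, N m; "eef_pos": TCP position; "tcp_rot": TCP orientation; "wrist_force": force on the tool from outside, world axes, zero at the start; "ft_torque": the same for the moment, N m; "grip_width": opening from 0.0 (shut) to 1.0 (fully open); "gripper_force": force on a finger pad.
Only numpy, scipy, OpenCV 4.12 (cv2) and the standard library are available. Lean on these libraries where they do the work, as an engineer would, in place of code of your own. Each camera call takes 0.05 s, during which the arm holds its last target. There are 200 camera calls.

## Task

First swing the bench magnifier aside, so that its lens stands at least 12 cm away from the white gauge block. Then pick the sprung lens tweezers up off their rest by the two legs, carry the tips to the gauge block and squeeze until one tip stands right above each of its two black lines (20 mm apart), about a centimetre above the block and not touching it. Never pinch the tips together, leave everything else where it is, and finish while still holding the tweezers there, with the gap steady.

Things in the scene. Friction and masses are not known exactly. Their poses are not given: they have to be found in the camera images.
- tweezers: loose sprung steel lens tweezers, 176 mm long, 12 mm tall, 80 g, lying level on the rest, underside 30 mm above the table. Origin: underside, centreline, at the heel (closed end, a 30 x 26 mm block from 26 mm behind to 4 mm ahead); x runs to the tips, y left, z up. Two straight legs 4 mm thick, hinged 10 mm either side of the origin and sprung apart, end in tips 150 mm ahead
- tweezers_grip (a point): where to squeeze: midway between the legs' ribbed grips (34 mm long, 6 mm thick), mid height (36 mm over the table on the rest), 100 mm from the origin, 50 mm behind the tips; axes as the tweezers'. Outside width over the grips: 43 mm at rest, 26 mm when the tips' centres are 20 mm apart (legs parallel); 1 mm of squeeze closes the tips 1.5 mm; spring 2 N at rest, 6 N at 26 mm
- tip_left (a point): end of the tweezers' left leg (+y side), at the middle of its 3 mm thickness and at its underside; at rest the two tips' centres are 44 mm apart
- tip_right (a point): the same on the right leg (-y side)
- leg_left (a joint): swing of the left leg (rad): 0 sprung fully open, 0.08 parallel to the tool's axis (tips 20 mm apart if both legs are so), up to 0.145 squeezed shut
- leg_right (a joint): the same for the right leg
- rest: fixed white rest, base 190 x 74 x 6 mm with two cross bars 30 mm high: the rear one under the heel, the front one (10 mm thick, 50 mm ahead of the origin, a 6 mm horn at either end) under the legs between grips and tips. Origin on the table; the grips lie over the open space about 15 mm ahead of it; x as the tweezers'
- gauge: fixed white ceramic gauge block, 56 x 56 mm, 20 mm tall; origin at the centre of its underside, on the table; z up
- gauge_mark (a point): centre of the gauge block's top face, 20 mm above the table. Two black lines, 46 mm long and 2 mm wide, run along this frame's x axis, 10 mm either side of it (20 mm apart); the tweezers may come from either end of the lines
- magnifier (a joint): swing of the bench magnifier's arm (rad): starts at 0 to 0.25, over the gauge block; grows anticlockwise as seen from above (lens moving to the robot's right, then away); stops at 1.5. The hinge is stiff (about 1 N at the knob) and stays where it is left
- magnifier_hinge (a point): on the vertical hinge axis of the magnifier's arm, at the arm's underside, 160 mm above the table, on top of a fixed white post (foot 90 mm across)
- magnifier_knob (a point): top centre of the upright black knob (16 mm across, 45 mm tall) on the magnifier's white arm, 130 mm from the hinge axis; the top is 218 mm above the table, the arm's top face 173 mm
- magnifier_lens (a point): centre of the magnifier's round lens, 90 mm across and 14 mm thick with its white rim, 200 mm from the hinge axis, 167 mm above the table
- spray: bystander, to be left alone: clear lens-cleaner bottle, 40 mm across, 125 mm tall; origin at its underside
- spectacles: bystander, to be left alone: folded dark spectacles standing on their rims, 130 x 20 x 40 mm; origin at its underside
- lens_case: bystander, to be left alone: white contact-lens case, two round pots side by side, 32 x 76 x 16 mm; origin at its underside
- screwdriver: bystander, to be left alone: small screwdriver lying flat, 130 mm long; origin at its underside
- carton: bystander, to be left alone: upright white carton, 45 x 85 x 110 mm; origin at its underside
- pen_cup: bystander, to be left alone: grey cup, 68 mm across, 90 mm tall; origin at its underside
There are look-alikes about, which are no part of the job. Of the things that look like the tweezers, the smaller one is meant.

How it is judged:
By the outcome, as a careful person would: the job done as asked, in the order asked, and still so for the second after the job is handed in, while the arm keeps its last pose, push and grip.
It also fails if it takes over 48 s, if anything falls off the work surface, if the arm or the gripper's body presses on something with over 40 N, if the wrist force passes 120 N, or if a joint passes its speed limit or range.

## Working session

There is one attempt and no reset: what is moved stays moved. The work goes in short steps, Python scripts to look and compute and a shell command to move; the robot and the scene stay as the last step left them, time stands still between calls to the robot, and variables do not carry over. Pictures are saved under pics/ and viewed, at most 10 in all, crops included, and the job is handed in when it is done.

```bash
mkdir -p pics; cat > h.py <<'E'
from rig import env
import numpy as np, cv2
def cap(name,fn):
    c=env.get_calibration(name); im=env.read_camera(name); cv2.imwrite('pics/'+fn,im); np.save('pics/'+fn+'.npy',c,allow_pickle=True); return im,c
def load(fn): return cv2.imread('pics/'+fn), np.load('pics/'+fn+'.npy',allow_pickle=True).item()
def ray(c,u,v):
    xd,yd=(u-c['cx'])/c['fx'],(v-c['cy'])/c['fy']; s=1
    for _ in range(30): s=1+c['k1']*((xd/s)**2+(yd/s)**2)
    d=np.array([xd/s,yd/s,1]); M=np.array(c['world_to_cam']); R=M[:3,:3]
    return -R.T@M[:3,3], R.T@d
def px2w(c,u,v,z):
    o,d=ray(c,u,v); return o+d*(z-o[2])/d[2]
def w2px(c,p):
    M=np.array(c['world_to_cam']); q=M[:3,:3]@np.array(p)+M[:3,3]; x,y=q[0]/q[2],q[1]/q[2]; s=1+c['k1']*(x*x+y*y)
    return np.array([c['fx']*x*s+c['cx'],c['fy']*y*s+c['cy']])
E
python3 - <<'E'
from h import *
for n in('scene','top'):
    im,c=cap(n,n+'0.png'); o,d=ray(c,320,240); print(n,o,d,c['fx'])
print(env.get_state())
E
```

```text
scene [ 1.02925098 -0.33391026  0.66717308] [-0.61738887  0.49757219 -0.60958638] 439.98729285895
top [0.35428441 0.05746149 1.23798477] [ 0.11311434  0.00998553 -0.99365471] 546.1628155139359
{'clock': 0.1, 'joints': array([5.89679329e+01, 2.78873281e+00, 5.60047055e+00, 9.29351623e+01,
       1.24094409e-03, 8.26762522e+01]), 'joint_vel': array([ 0.01406428,  0.00459151,  0.18291408, -0.00169478, -0.01897261,
       -0.07376315]), 'joint_efforts': array([ 2.22694354e-03, -3.39851117e+01,  3.20936036e+01,  1.58499816e-02,
       -1.90092928e-04, -1.99732284e-05]), 'eef_pos': array([0.21083541, 0.48022961, 0.2472324 ]), 'tcp_rot': array([-1.79877741e+02, -1.69644400e-02,  1.56291661e+02]), 'wrist_force': array([ 0.4023286 , -0.13582768,  1.07078262]), 'ft_torque': array([-0.00617903,  0.05698808,  0.02388432]), 'gripper_force': 0.0, 'grip_width': 0.9966973991435735}
```

View pics/top0.png

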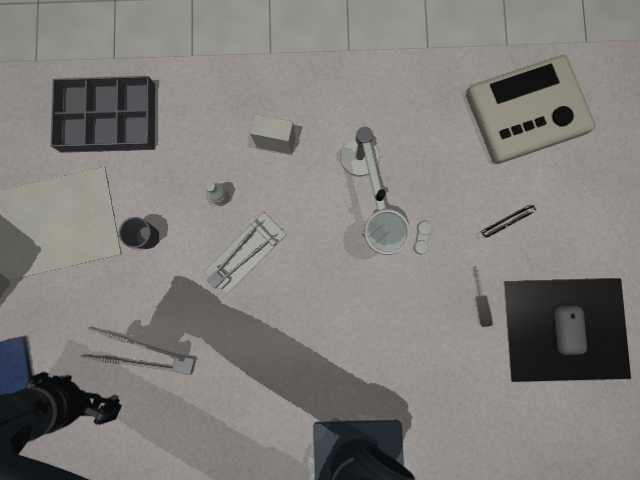

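View pics/scene0.png

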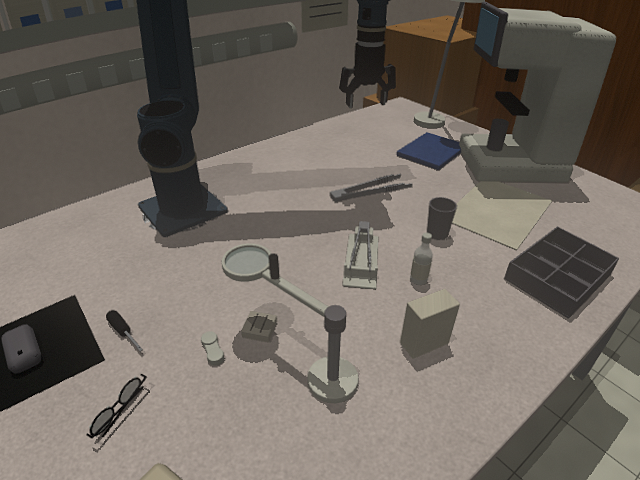

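The top view shows the tweezers on the rest (heel at about 217,280; tips towards 270,225), the magnifier hinge at 364,135, the knob at 381,194, and the lens at 386,231 over the gauge. The scene view shows the gauge at about 260,325 with its lines. The big tweezers near 140,350 (top) are a decoy.

```bash
python3 - <<'E'
from h import *
t,ct=load('top0.png'); s,cs=load('scene0.png')
P=lambda c,u,v,z:print(u,v,px2w(c,u,v,z).round(3))
print('hinge(capped ~.19)');P(ct,364,134,.19)
print('knob');P(ct,380,196,.218);P(cs,274,254,.218)
print('lens');P(ct,386,231,.167);P(cs,247,262,.167)
print('gauge');P(cs,260,325,.02)
print('heel,tips');P(ct,217,280,.042);P(ct,258,222,.042);P(ct,277,236,.042)
a=cv2.resize(t[190:300,190:300],None,fx=5,fy=5,interpolation=2)[:, :]
b=cv2.resize(s[290:365,200:300],None,fx=5,fy=5,interpolation=2)
k=cv2.resize(t[110:260,330:440],None,fx=3.5,fy=3.5,interpolation=2)[:550]
W=np.zeros((550,800,3),np.uint8); W[:375,:500]=b; k2=k[:525,:300]; W[:525,500:]=k2
cv2.imwrite('pics/c1.png',W)
E
```

```text
hinge(capped ~.19)
364 134 [ 0.682 -0.025  0.19 ]
knob
380 196 [ 0.551 -0.048  0.218]
274 254 [ 0.557 -0.049  0.218]
lens
386 231 [ 0.49  -0.063  0.167]
247 262 [ 0.493 -0.066  0.167]
gauge
260 325 [ 0.513 -0.066  0.02 ]
heel,tips
217 280 [0.409 0.297 0.042]
258 222 [0.535 0.206 0.042]
277 236 [0.502 0.164 0.042]
```

View pics/c1.png

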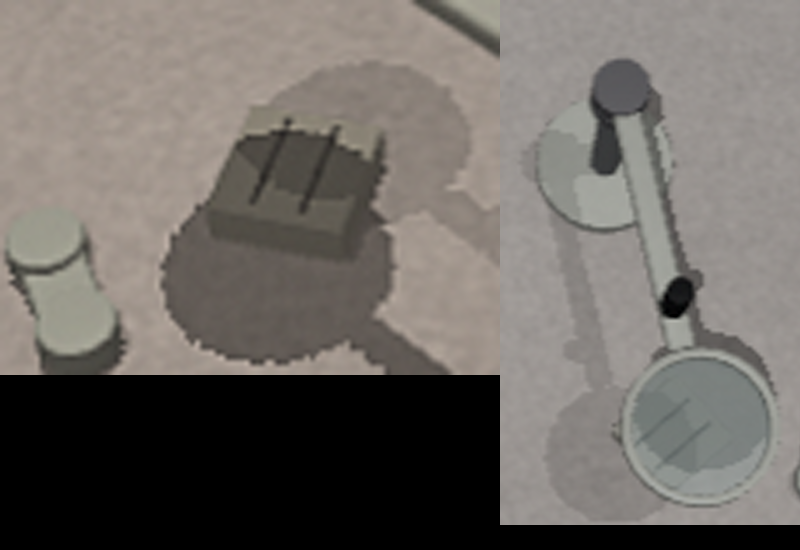

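```bash
python3 -m handwheel '[{"jaw":0.6,"translation":[0.34,-0.528,0.04],"dr":[0,0,69]},{"jaw":0.6,"translation":[0.34,-0.528,0.04],"dr":[0,0,69]},{"jaw":0.6,"translation":[0.34,-0.528,0.04],"dr":[0,0,69]},{"jaw":0.6,"translation":[0.34,-0.528,0.04],"dr":[0,0,69]},{"jaw":0.6,"translation":[0.34,-0.528,0.04],"dr":[0,0,69]},{"jaw":0.6,"translation":[0.34,-0.528,0.04],"dr":[0,0,69]},{"jaw":0.6,"translation":[0.34,-0.528,0.04],"dr":[0,0,69]},{"jaw":0.6,"translation":[0.34,-0.528,0.04],"dr":[0,0,69]},{"jaw":0.6,"translation":[0.34,-0.528,0.04],"dr":[0,0,69]},{"jaw":0.6,"translation":[0.34,-0.528,0.04],"dr":[0,0,69]},{"jaw":0.6,"translation":[0.34,-0.528,0.04],"dr":[0,0,69]},{"jaw":0.6,"translation":[0.34,-0.528,0.04],"dr":[0,0,69]}]' 30
python3 - <<'E'
from h import *
im,c=cap('wrist','w1.png'); print(env.get_state()['joints'])
print(w2px(c,[.553,-.048,.218]), ray(c,320,240))
E
```

```text
clock: 1.6
eef_pos: [0.5523, -0.0511, 0.286]
tcp_rot: [179.9, -0.1, -135.0]
wrist_force: [-0.3, -0.3, 0.1]
grip_width: 0.6
gripper_force: 0.0
[-1.20612394e+01  8.07765472e+00  1.57887488e+01  9.78746323e+01
 -4.51865541e-03 -5.71408095e+01]
[319.62492638 267.97269821] (array([ 0.50460541, -0.09935292,  0.41168399]), array([ 0.18317418,  0.19908873, -0.96277332]))
```

View pics/w1.png

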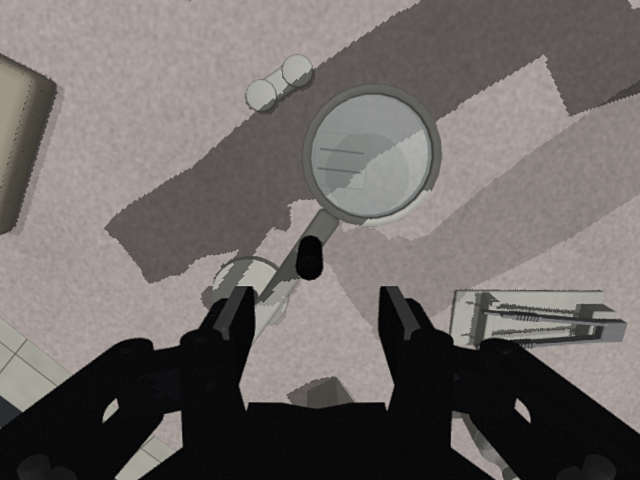

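The wrist view shows the knob top at about 309,268, centred between the open fingers.

```bash
python3 -m handwheel '[{"jaw":0.6,"translation":[0,0,-0.045],"dr":[0,0,0]},{"jaw":0.6,"translation":[0,0,-0.086],"dr":[0,0,0]},{"jaw":0.6,"translation":[0,0,-0.086],"dr":[0,0,0]}]'
python3 -m handwheel '[{"jaw":0.6,"translation":[0.007,-0.017,0],"dr":[0,0,0]},{"jaw":0.6,"translation":[0.015,-0.034,0],"dr":[0,0,0]},{"jaw":0.6,"translation":[0.025,-0.048,0],"dr":[0,0,0]},{"jaw":0.6,"translation":[0.036,-0.061,0],"dr":[0,0,0]},{"jaw":0.6,"translation":[0.049,-0.072,0],"dr":[0,0,0]},{"jaw":0.6,"translation":[0.063,-0.082,0],"dr":[0,0,0]},{"jaw":0.6,"translation":[0.083,-0.091,0],"dr":[0,0,0]},{"jaw":0.6,"translation":[0.094,-0.094,0],"dr":[0,0,0]},{"jaw":0.6,"translation":[0.105,-0.097,0],"dr":[0,0,0]},{"jaw":0.6,"translation":[0.119,-0.099,0],"dr":[0,0,0]},{"jaw":0.6,"translation":[0.119,-0.099,0],"dr":[0,0,0]}]'
python3 - <<'E'
from h import *
im,c=cap('top','top1.png')
a=cv2.resize(im[100:290,180:470],None,fx=2.75,fy=2.75,interpolation=2)
cv2.imwrite('pics/c2.png',a)
E
```

```text
clock: 2.02
eef_pos: [0.5472, -0.0453, 0.1975]
tcp_rot: [179.5, -0.3, -134.6]
wrist_force: [-0.9, -0.5, 0.7]
grip_width: 0.601
gripper_force: 0.0
clock: 3.4
eef_pos: [0.6718, -0.1479, 0.2024]
tcp_rot: [-179.9, 0.1, -134.8]
wrist_force: [0.3, -0.2, -0.2]
grip_width: 0.596
gripper_force: 0.0
```

View pics/c2.png

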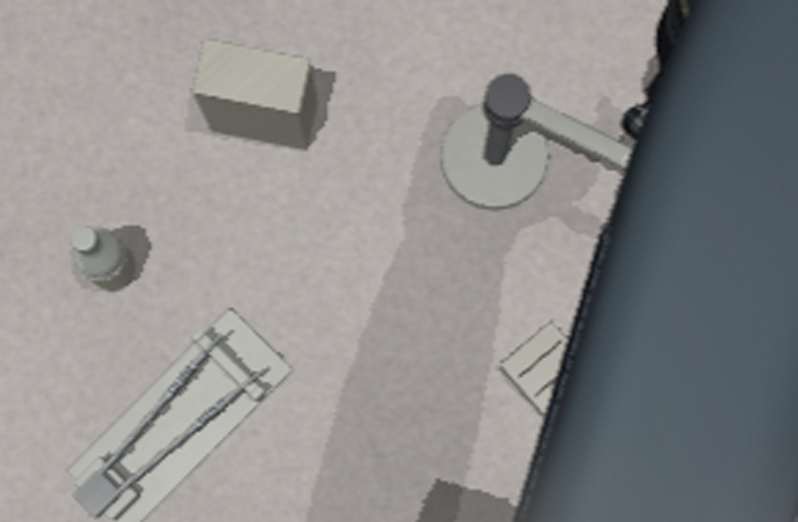

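```bash
python3 -m handwheel '[{"jaw":0.6,"translation":[0,0,0.05],"dr":[0,0,0]},{"jaw":0.6,"translation":[0,0,0.09],"dr":[0,0,0]},{"jaw":0.6,"translation":[-0.05,0.05,0.09],"dr":[0,0,0]},{"jaw":0.6,"translation":[-0.1,0.1,0.09],"dr":[0,0,0]},{"jaw":0.6,"translation":[-0.14,0.14,0.09],"dr":[0,0,0]},{"jaw":0.6,"translation":[-0.18,0.18,0.09],"dr":[0,0,0]},{"jaw":0.6,"translation":[-0.2,0.2,0.09],"dr":[0,0,0]},{"jaw":0.6,"translation":[-0.24,0.24,0.09],"dr":[0,0,0]},{"jaw":0.6,"translation":[-0.26,0.26,0.09],"dr":[0,0,0]},{"jaw":0.6,"translation":[-0.26,0.3,0.09],"dr":[0,0,0]}]'
python3 - <<'E'
from h import *
im,c=cap('top','top2.png'); im2,c2=cap('scene','sc2.png')
a=cv2.resize(im[100:290,180:470],None,fx=2.75,fy=2.75,interpolation=2)
cv2.imwrite('pics/c3.png',a)
E
```

```text
clock: 4.7
eef_pos: [0.409, 0.1537, 0.2937]
tcp_rot: [-179.9, 0.1, -134.8]
wrist_force: [0.6, 0.7, 0.2]
grip_width: 0.596
gripper_force: 0.0
```

View pics/c3.png

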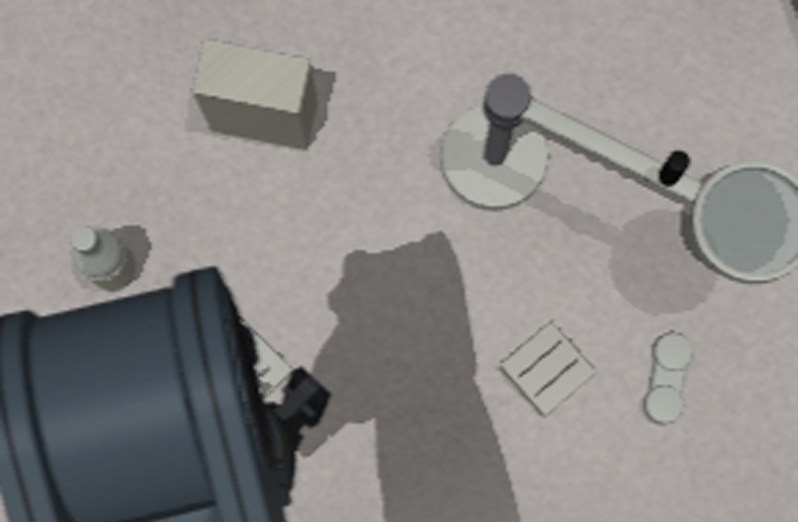

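The crop shows the gauge unobstructed: lines from 520,375 to 563,340 and from 538,394 to 578,360. The lens is now at 750,222.

```bash
python3 - <<'E'
from h import *
im,c=load('top2.png'); s,cs=load('sc2.png')
f=lambda u,v,z:px2w(c,180+(u+.5)/2.75-.5,100+(v+.5)/2.75-.5,z)
print('knob',f(682,157,.218),'lens',f(750,222,.167))
# gauge in native px: threshold bright roi
for nm,I,C,(y0,y1,x0,x1) in (('top',im,c,(212,256,358,400)),('scene',s,cs,(300,352,225,300))):
    g=cv2.cvtColor(I,6)[y0:y1,x0:x1]; g4=cv2.resize(g,None,fx=4,fy=4,interpolation=2)
    # dark lines = blackhat
    bh=cv2.morphologyEx(g4,cv2.MORPH_BLACKHAT,np.ones((17,17)))
    m=(bh>45).astype(np.uint8); n,L,st,ce=cv2.connectedComponentsWithStats(m)
    for i in range(1,n):
        if st[i,4]<60: continue
        ys,xs=np.nonzero(L==i); (cx,cy),(w,h),a=cv2.minAreaRect(np.c_[xs,ys].astype(np.float32))
        b=cv2.boxPoints(((cx,cy),(w,h),a)); 
        e=[(b[0]+b[1])/2,(b[2]+b[3])/2] if np.linalg.norm(b[0]-b[1])<np.linalg.norm(b[1]-b[2]) else [(b[1]+b[2])/2,(b[3]+b[0])/2]
        p=[px2w(C,x0+(q[0]+.5)/4-.5,y0+(q[1]+.5)/4-.5,.02)[:2] for q in e]; d=p[1]-p[0]
        print(nm,st[i,4],ce[i],np.mean(p,0).round(4),'len',np.hypot(*d).round(4),'ang',np.degrees(np.arctan2(d[1],d[0])).round(1))
E
```

```text
knob [ 0.62386945 -0.1426937   0.218     ] lens [ 0.58738699 -0.19912703  0.167     ]
top 376 [73.22340426 73.9893617 ] [ 0.5113 -0.0566] len 0.0447 ang 128.8
top 389 [ 97.81748072 100.12082262] [ 0.4957 -0.0692] len 0.0449 ang 129.1
top 424 [ 45.3254717  120.38443396] [ 0.4852 -0.0399] len 0.0515 ang -141.1
scene 179 [125.87150838  67.10055866] [ 0.4897 -0.0603] len 0.0196 ang -46.4
scene 138 [165.89130435  69.61594203] [ 0.5026 -0.0449] len 0.0131 ang -49.1
scene 140 [ 5.38571429 83.82857143] [ 0.4621 -0.1128] len 0.0183 ang -9.9
scene 1033 [ 26.64375605 143.07841239] [ 0.4977 -0.1242] len 0.0373 ang -70.2
scene 685 [246.85547445 109.31240876] [ 0.5486 -0.0274] len 0.0483 ang -118.6
scene 214 [157.88785047 119.75700935] [ 0.5264 -0.067 ] len 0.021 ang -114.6
scene 270 [185.14814815 135.74444444] [ 0.5439 -0.0605] len 0.0142 ang -59.3
```

```bash
python3 -m handwheel '[{"jaw":0.5,"translation":[0.214,-0.297,0],"dr":[0,0,30]},{"jaw":0.5,"translation":[0.214,-0.297,0],"dr":[0,0,30]},{"jaw":0.5,"translation":[0.214,-0.297,0],"dr":[0,0,30]},{"jaw":0.5,"translation":[0.214,-0.297,0],"dr":[0,0,30]},{"jaw":0.5,"translation":[0.214,-0.297,0],"dr":[0,0,30]},{"jaw":0.5,"translation":[0.214,-0.297,0],"dr":[0,0,30]},{"jaw":0.5,"translation":[0.214,-0.297,0],"dr":[0,0,30]},{"jaw":0.5,"translation":[0.214,-0.297,0],"dr":[0,0,30]},{"jaw":0.5,"translation":[0.214,-0.297,-0.05],"dr":[0,0,30]},{"jaw":0.5,"translation":[0.214,-0.297,-0.092],"dr":[0,0,30]},{"jaw":0.5,"translation":[0.214,-0.297,-0.092],"dr":[0,0,30]}]'
python3 -m handwheel '[{"jaw":0.5,"translation":[0.016,-0.006,0],"dr":[0,0,0]},{"jaw":0.5,"translation":[0.032,-0.008,0],"dr":[0,0,0]},{"jaw":0.5,"translation":[0.046,-0.01,0],"dr":[0,0,0]},{"jaw":0.5,"translation":[0.056,-0.01,0],"dr":[0,0,0]},{"jaw":0.5,"translation":[0.062,-0.009,0],"dr":[0,0,0]},{"jaw":0.5,"translation":[0.062,-0.009,0],"dr":[0,0,0]},{"jaw":0.5,"translation":[0.062,-0.009,0.05],"dr":[0,0,0]},{"jaw":0.5,"translation":[0.062,-0.009,0.09],"dr":[0,0,0]},{"jaw":0.5,"translation":[0.062,-0.009,0.09],"dr":[0,0,0]}]'
```

```text
clock: 6.18
eef_pos: [0.6202, -0.1409, 0.1963]
tcp_rot: [179.4, 0.0, -104.6]
wrist_force: [-0.0, 0.4, -0.2]
grip_width: 0.497
gripper_force: 0.0
clock: 7.3
eef_pos: [0.6874, -0.1525, 0.2971]
tcp_rot: [-179.4, -0.0, -104.7]
wrist_force: [0.0, 0.8, 0.7]
grip_width: 0.503
gripper_force: 0.0
```

```bash
python3 -m handwheel '[{"jaw":0.9,"translation":[-0.199,0.37,0],"dr":[0,0,59]},{"jaw":0.9,"translation":[-0.199,0.37,0],"dr":[0,0,59]},{"jaw":0.9,"translation":[-0.199,0.37,0],"dr":[0,0,59]},{"jaw":0.9,"translation":[-0.199,0.37,0],"dr":[0,0,59]},{"jaw":0.9,"translation":[-0.199,0.37,-0.07],"dr":[0,0,59]},{"jaw":0.9,"translation":[-0.199,0.37,-0.07],"dr":[0,0,59]},{"jaw":0.9,"translation":[-0.199,0.37,-0.07],"dr":[0,0,59]},{"jaw":0.9,"translation":[-0.199,0.37,-0.07],"dr":[0,0,59]},{"jaw":0.9,"translation":[-0.199,0.37,-0.07],"dr":[0,0,59]},{"jaw":0.9,"translation":[-0.199,0.37,-0.07],"dr":[0,0,59]},{"jaw":0.9,"translation":[-0.199,0.37,-0.07],"dr":[0,0,59]}]'
python3 - <<'E'
from h import *
im,c=cap('wrist','w3.png'); t,_=cap('top','top3.png')
im=im.copy(); im2=np.zeros((480,800,3),np.uint8); im2[:,:640]=im; im2[:160,640:]=t[100:260,340:500]; cv2.imwrite('pics/c4.png',im2)
print(w2px(c,[.487,.218,.036]),env.get_state()['eef_pos'])
E
```

```text
clock: 8.68
eef_pos: [0.4882, 0.2167, 0.2211]
tcp_rot: [-179.9, -0.0, -45.8]
wrist_force: [-0.2, 0.4, 0.6]
grip_width: 0.9
gripper_force: 0.0
[316.33337485 220.44537671] [0.4879087  0.21688487 0.22075015]
```

View pics/c4.png

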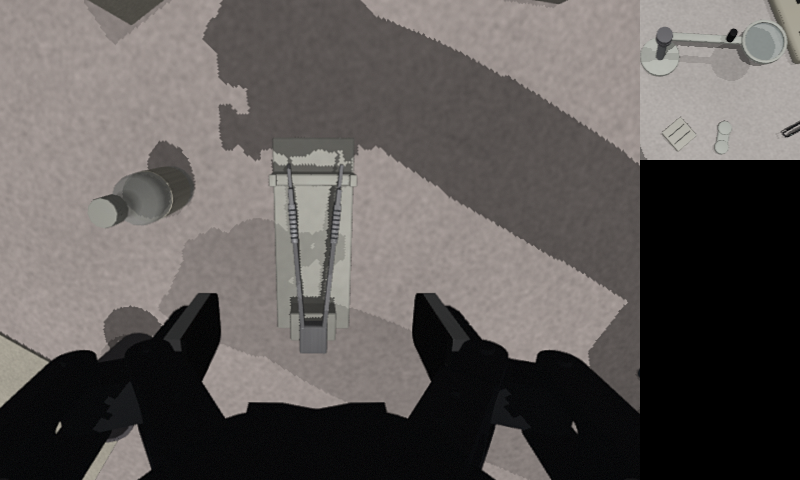

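The wrist view shows the grips (ribbed) at 293,217 and 336,217, the bar at y≈180, the tips at 289,152 and 342,153, and the heel end at 313,352. The inset shows the magnifier swung to about 88°, well clear.

```bash
python3 - <<'E'
from h import *
im,c=load('w3.png')
P=lambda u,v:px2w(c,u,v,.042)
gl,gr,tl,tr,h,hf=P(293,217),P(336.5,217),P(289.5,150),P(342,150),P(313.5,352),P(313,322)
print(gl,gr,tl,tr,h,hf)
tm=(tl+tr)/2; d=tm-h; L=np.hypot(*d[:2]); print('L',L,'ang',np.degrees(np.arctan2(d[1],d[0])),'grip w',np.hypot(*(gl-gr)[:2]),'tips',np.hypot(*(tl-tr)[:2]))
print('grip from heel',h+d/L*.126,'from tips',tm-d/L*.05,'mean g',(gl+gr)/2)
E
```

```text
[0.50409439 0.22858338 0.042     ] [0.47783552 0.20306723 0.042     ] [0.54387832 0.19041892 0.042     ] [0.51358361 0.16099699 0.042     ] [0.40169816 0.30962562 0.042     ] [0.42387945 0.28734634 0.042     ]
L 0.18458405961881566 ang -46.511327751307284 grip w 0.036614235272681026 tips 0.042230554095579985
grip from heel [0.48841276 0.2182113  0.042     ] from tips [0.49432041 0.21198348 0.042     ] mean g [0.49096496 0.2158253  0.042     ]
```

```bash
python3 -m handwheel '[{"jaw":0.75,"translation":[0.002,0,-0.05],"dr":[0,0,-0.5]},{"jaw":0.75,"translation":[0.002,0,-0.1],"dr":[0,0,-0.5]},{"jaw":0.75,"translation":[0.002,0,-0.14],"dr":[0,0,-0.5]},{"jaw":0.75,"translation":[0.002,0,-0.17],"dr":[0,0,-0.5]},{"jaw":0.75,"translation":[0.002,0,-0.186],"dr":[0,0,-0.5]},{"jaw":0.75,"translation":[0.002,0,-0.186],"dr":[0,0,-0.5]},{"jaw":0.75,"translation":[0.002,0,-0.186],"dr":[0,0,-0.5]}]'
python3 -m handwheel '[{"jaw":0.6,"translation":[0,0,0],"dr":[0,0,0]},{"jaw":0.5,"translation":[0,0,0],"dr":[0,0,0]},{"jaw":0.45,"translation":[0,0,0],"dr":[0,0,0]},{"jaw":0.4,"translation":[0,0,0],"dr":[0,0,0]},{"jaw":0.36,"translation":[0,0,0],"dr":[0,0,0]},{"jaw":0.33,"translation":[0,0,0],"dr":[0,0,0]},{"jaw":0.31,"translation":[0,0,0],"dr":[0,0,0]},{"jaw":0.31,"translation":[0,0,0],"dr":[0,0,0]},{"jaw":0.31,"translation":[0,0,0],"dr":[0,0,0]}]' 20
python3 - <<'E'
from h import *
im,c=cap('wrist','w4.png')
E
```

```text
clock: 9.65
eef_pos: [0.4905, 0.218, 0.036]
tcp_rot: [-179.9, -0.1, -46.2]
wrist_force: [-0.4, -0.5, -0.1]
grip_width: 0.75
gripper_force: 0.0
clock: 10.78
eef_pos: [0.4911, 0.2183, 0.037]
tcp_rot: [-179.7, -0.1, -46.2]
wrist_force: [-0.1, -1.1, 7.1]
grip_width: 0.314
gripper_force: 7.8
```

View pics/w4.png

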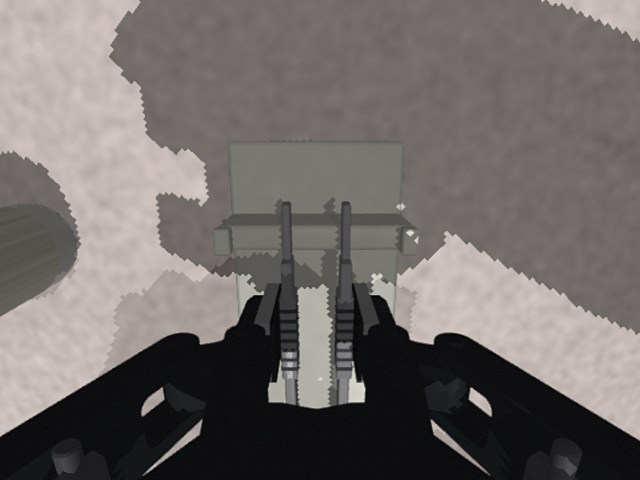

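The wrist view shows both pads on the ribbed grips, the legs nearly parallel, and the tips at 286,205 and 347,205. Lifting.

```bash
python3 -m handwheel '[{"jaw":0.31,"translation":[0,0,0.008],"dr":[0,0,0]},{"jaw":0.31,"translation":[0,0,0.02],"dr":[0,0,0]},{"jaw":0.31,"translation":[0,0,0.035],"dr":[0,0,0]},{"jaw":0.31,"translation":[0,0,0.05],"dr":[0,0,0]},{"jaw":0.31,"translation":[0,0,0.06],"dr":[0,0,0]},{"jaw":0.31,"translation":[0,0,0.06],"dr":[0,0,0]},{"jaw":0.31,"translation":[0,0,0.06],"dr":[0,0,0]}]'
python3 - <<'E'
from h import *
im,c=cap('wrist','w5.png'); s,cs=cap('scene','s5.png')
a=np.zeros((480,800,3),np.uint8); a[:240,:400]=cv2.resize(im[130:250,220:420],None,fx=2,fy=2,interpolation=2)
x=cv2.resize(s[190:310,300:420],None,fx=3.3,fy=3.3,interpolation=2); a[:396,400:796]=x
cv2.imwrite('pics/c5.png',a)
E
```

```text
clock: 11.7
eef_pos: [0.4892, 0.2177, 0.0942]
tcp_rot: [-180.0, -0.0, -46.2]
wrist_force: [-0.1, 0.2, 0.5]
grip_width: 0.314
gripper_force: 5.3
```

View pics/c5.png

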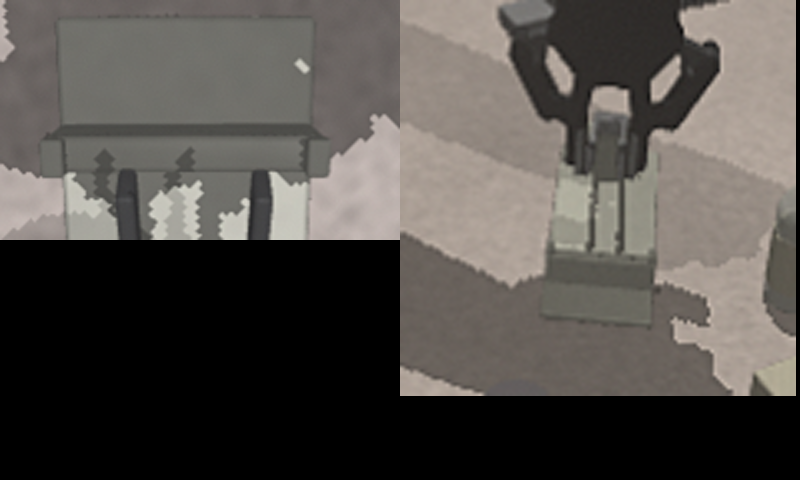

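Lifted: the tips are now at about 283.5,215 and 350,215 in the wrist picture, and at 590,250 and 620,252 in the scene crop. I'll triangulate them and the heel for tilt.

```bash
python3 - <<'E'
from h import *
def tri(r1,r2):
    (o1,d1),(o2,d2)=r1,r2; A=np.c_[d1,-d2]; t=np.linalg.lstsq(A,o2-o1,rcond=None)[0]; a,b=o1+d1*t[0],o2+d2*t[1]; return (a+b)/2,np.linalg.norm(a-b)
w,c=load('w5.png'); s,cs=load('s5.png')
S=lambda u,v:(300+(u-400)/3.3,190+v/3.3)
for (wu,wv),(su,sv) in (((283.5,215.5),S(620,247)),((350,215.5),S(590,247))):
    print(tri(ray(c,wu,wv),ray(cs,su,sv)))
# gap-implied depth at 20mm
for u1,u2,v,f in ((286,347,205,'w4.png'),(283.5,350,215.5,'w5.png')):
    C=load(f)[1]
    for g in (.019,.02,.021):
        lo=[(z,np.linalg.norm(px2w(C,u1,v,z)-px2w(C,u2,v,z))) for z in np.arange(.02,.16,.001)]
        z=min(lo,key=lambda q:abs(q[1]-g))[0]; print(f,g,z,px2w(C,(u1+u2)/2,v,z).round(4))
# predicted level tips top
e=np.array([np.cos(np.radians(-46.5)),np.sin(np.radians(-46.5)),0]); g=np.array([.4895,.2177,.102])
print('pred level',w2px(c,g+e*.05),w2px(c,g+e*.05-[0,0,.012]), w2px(cs,g+e*.05), 'heel end top',w2px(cs,g-e*.126),'heel front top',w2px(cs,g-e*.096),'heel front bottom',w2px(cs,g-e*.096-[0,0,.012]))
x=cv2.resize(s[190:310,300:420],None,fx=5,fy=5,interpolation=2)
y=cv2.resize(w[150:300,240:400],None,fx=4,fy=4,interpolation=2)
a=np.zeros((600,800,3),np.uint8);a[:,:300]=x[:,150:450];a[:,300:]=y[:600,70:570];cv2.imwrite('pics/c6.png',a)
E
```

```text
(array([0.52108783, 0.2084247 , 0.03307787]), np.float64(0.00039566515847755705))
(array([0.50190496, 0.18929201, 0.03239211]), np.float64(0.014106102206514145))
w4.png 0.019 0.04900000000000003 [0.5239 0.1839 0.049 ]
w4.png 0.02 0.043000000000000024 [0.5231 0.1847 0.043 ]
w4.png 0.021 0.03700000000000002 [0.5224 0.1854 0.037 ]
w5.png 0.019 0.11600000000000009 [0.5211 0.1841 0.116 ]
w5.png 0.02 0.11100000000000008 [0.5203 0.1849 0.111 ]
w5.png 0.021 0.10500000000000008 [0.5194 0.1858 0.105 ]
pred level [316.04031476 194.45376887] [316.06563227 189.2548742 ] [360.55233263 245.62840869] heel end top [365.22504954 200.44948278] heel front top [364.52547654 207.28078681] heel front bottom [364.19435598 211.55282753]
```

View pics/c6.png

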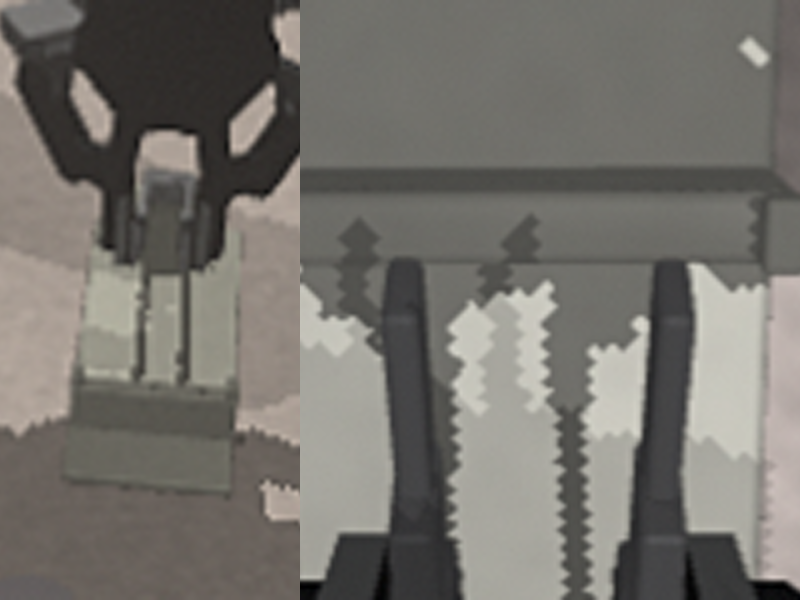

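```bash
python3 - <<'E'
from h import *
w,c=load('w5.png'); s,cs=load('s5.png')
e=np.array([np.cos(np.radians(-46.3)),np.sin(np.radians(-46.3)),0]); Z=np.array([0,0,1]); y=np.cross(Z,e)
g=np.array([.4895,.2177,.096])
for th in range(0,60,6):
    t=np.radians(th); ex=np.cos(t)*e+np.sin(t)*Z; ez=np.cos(t)*Z-np.sin(t)*e
    f=lambda C,x,yy,z:w2px(C,g+ex*x+y*yy+ez*z).round(0)
    print(th,'wrist tipL bot/top',f(c,.05,.01,-.006),f(c,.05,.01,.006),'scene tip',f(cs,.05,.01,-.006),f(cs,.05,.01,.006),'heel back',f(cs,-.126,0,.006),'front bot',f(cs,-.096,0,-.006))
E
```

```text
0 wrist tipL bot/top [287. 189.] [284. 194.] scene tip [365. 251.] [365. 246.] heel back [365. 200.] front bot [364. 212.]
6 wrist tipL bot/top [286. 190.] [283. 200.] scene tip [365. 249.] [366. 244.] heel back [365. 205.] front bot [364. 215.]
12 wrist tipL bot/top [285. 193.] [282. 208.] scene tip [365. 247.] [366. 241.] heel back [364. 210.] front bot [363. 219.]
18 wrist tipL bot/top [283. 198.] [280. 218.] scene tip [366. 244.] [366. 239.] heel back [364. 215.] front bot [363. 223.]
24 wrist tipL bot/top [282. 205.] [279. 230.] scene tip [366. 242.] [366. 236.] heel back [363. 220.] front bot [363. 227.]
30 wrist tipL bot/top [281. 215.] [277. 245.] scene tip [366. 240.] [367. 234.] heel back [363. 225.] front bot [362. 232.]
36 wrist tipL bot/top [279. 226.] [276. 262.] scene tip [366. 237.] [367. 231.] heel back [363. 231.] front bot [362. 236.]
42 wrist tipL bot/top [278. 241.] [275. 281.] scene tip [366. 235.] [367. 229.] heel back [362. 236.] front bot [362. 240.]
48 wrist tipL bot/top [277. 257.] [274. 302.] scene tip [367. 232.] [367. 226.] heel back [362. 242.] front bot [361. 244.]
54 wrist tipL bot/top [275. 276.] [273. 324.] scene tip [367. 230.] [367. 224.] heel back [361. 247.] front bot [361. 248.]
```

The tweezers have slipped to about 25° tips-up in the grip: I gripped some 5 mm too far forward with the patch off centre. I'll set them back on the rest, regrip 10 mm nearer the heel and a little lower, and squeeze again.

```bash
python3 -m handwheel '[{"jaw":0.31,"translation":[0,0,-0.012],"dr":[0,0,0]},{"jaw":0.31,"translation":[0,0,-0.024],"dr":[0,0,0]},{"jaw":0.31,"translation":[0,0,-0.036],"dr":[0,0,0]},{"jaw":0.31,"translation":[0,0,-0.048],"dr":[0,0,0]},{"jaw":0.31,"translation":[0,0,-0.055],"dr":[0,0,0]},{"jaw":0.31,"translation":[0,0,-0.059],"dr":[0,0,0]},{"jaw":0.38,"translation":[0,0,-0.059],"dr":[0,0,0]},{"jaw":0.45,"translation":[0,0,-0.059],"dr":[0,0,0]},{"jaw":0.52,"translation":[0,0,-0.059],"dr":[0,0,0]},{"jaw":0.62,"translation":[0,0,-0.059],"dr":[0,0,0]},{"jaw":0.65,"translation":[0,0,-0.059],"dr":[0,0,0]},{"jaw":0.65,"translation":[0,0,-0.059],"dr":[0,0,0]}]'
python3 - <<'E'
from h import *
im,c=cap('wrist','w6.png'); s,cs=cap('scene','s6.png')
a=np.zeros((480,800,3),np.uint8); a[:,:500]=im[:,70:570]
x=cv2.resize(s[200:300,325:400],None,fx=4,fy=4,interpolation=2); a[:400,500:]=x
cv2.imwrite('pics/c7.png',a)
E
```

```text
clock: 13.3
eef_pos: [0.4892, 0.2177, 0.0354]
tcp_rot: [-180.0, -0.0, -46.2]
wrist_force: [0.2, 0.2, -0.8]
grip_width: 0.645
gripper_force: 0.0
```

View pics/c7.png

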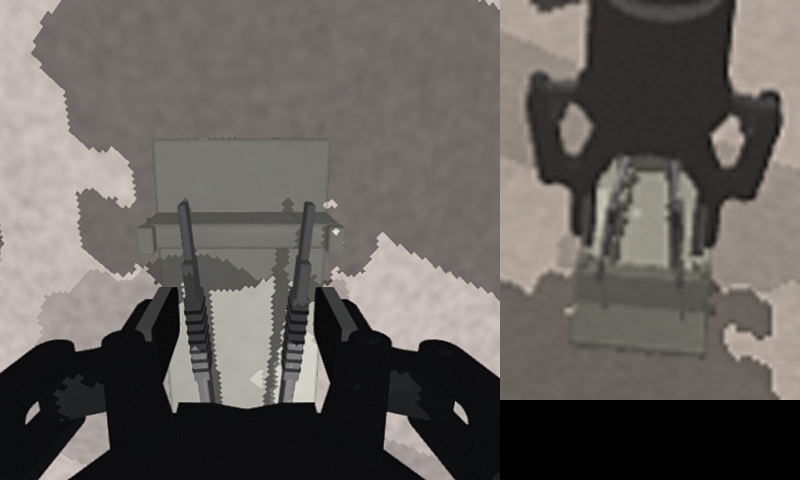

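The view shows the tweezers level on the rest again, with the tips at about 254,203 and 379,204 and the legs open. That was my 11th picture, one over the limit, so from here I measure numerically only.

```bash
cat >> h.py <<'E'
def tips(im,thr=78,rows=None):
    g=cv2.cvtColor(im,6); m=(g<thr).astype(np.uint8); n,L,st,_=cv2.connectedComponentsWithStats(m); big=L==L[470,320]
    out=[]
    for a,b in ((240,318),(319,400)):
        v=np.nonzero(big[:,a:b].any(1))[0]; v0=v.min(); u=[np.nonzero(big[r,a:b])[0].mean()+a for r in range(v0+2,v0+8)]; u2=[np.nonzero(big[r,a:b])[0].mean()+a for r in range(v0+22,v0+28)]
        out.append((v0,round(np.mean(u),1),round(np.mean(u2),1)))
    return out
E
python3 - <<'E'
from h import *
for f in('w4.png','w5.png','w6.png'):
    for t in (60,70,78,85): print(f,t,tips(load(f)[0],t))
E
python3 -m handwheel '[{"jaw":0.65,"translation":[-0.007,0.0072,0],"dr":[0,0,0]},{"jaw":0.65,"translation":[-0.007,0.0072,-0.005],"dr":[0,0,0]},{"jaw":0.5,"translation":[-0.007,0.0072,-0.005],"dr":[0,0,0]},{"jaw":0.45,"translation":[-0.007,0.0072,-0.005],"dr":[0,0,0]},{"jaw":0.4,"translation":[-0.007,0.0072,-0.005],"dr":[0,0,0]},{"jaw":0.36,"translation":[-0.007,0.0072,-0.005],"dr":[0,0,0]},{"jaw":0.33,"translation":[-0.007,0.0072,-0.005],"dr":[0,0,0]},{"jaw":0.3,"translation":[-0.007,0.0072,-0.005],"dr":[0,0,0]},{"jaw":0.3,"translation":[-0.007,0.0072,-0.005],"dr":[0,0,0]},{"jaw":0.3,"translation":[-0.007,0.0072,-0.005],"dr":[0,0,0]}]'
python3 - <<'E'
from h import *
im,c=cap('wrist','w7.png')
for t in (60,70,78,85): print(t,tips(im,t))
E
```

```text
w4.png 60 [(np.int64(255), np.float64(288.9), np.float64(290.6)), (np.int64(254), np.float64(342.2), np.float64(339.4))]
w4.png 70 [(np.int64(202), np.float64(288.5), np.float64(290.0)), (np.int64(202), np.float64(342.8), np.float64(341.5))]
w4.png 78 [(np.int64(202), np.float64(285.8), np.float64(286.5)), (np.int64(201), np.float64(344.1), np.float64(341.8))]
w4.png 85 [(np.int64(201), np.float64(285.5), np.float64(281.4)), (np.int64(201), np.float64(345.8), np.float64(349.2))]
w5.png 60 [(np.int64(216), np.float64(287.0), np.float64(287.8)), (np.int64(216), np.float64(346.5), np.float64(345.5))]
w5.png 70 [(np.int64(215), np.float64(283.1), np.float64(283.7)), (np.int64(215), np.float64(349.8), np.float64(349.4))]
w5.png 78 [(np.int64(215), np.float64(283.2), np.float64(283.8)), (np.int64(215), np.float64(349.8), np.float64(349.5))]
w5.png 85 [(np.int64(205), np.float64(271.8), np.float64(280.8)), (np.int64(215), np.float64(349.6), np.float64(349.2))]
w6.png 60 [(np.int64(202), np.float64(256.1), np.float64(259.2)), (np.int64(287), np.float64(389.3), np.float64(391.8))]
w6.png 70 [
[... 253 characters left out ...]
01), np.float64(253.3), np.float64(254.8)), (np.int64(201), np.float64(378.8), np.float64(376.4))]
clock: 14.65
eef_pos: [0.4828, 0.2249, 0.0312]
tcp_rot: [-179.9, -0.1, -46.2]
wrist_force: [-0.8, -1.4, 5.6]
grip_width: 0.301
gripper_force: 8.1
60 [(np.int64(231), np.float64(288.9), np.float64(293.0)), (np.int64(174), np.float64(343.0), np.float64(342.2))]
70 [(np.int64(230), np.float64(288.5), np.float64(292.5)), (np.int64(174), np.float64(343.5), np.float64(342.5))]
78 [(np.int64(173), np.float64(286.6), np.float64(287.2)), (np.int64(173), np.float64(344.5), np.float64(342.6))]
85 [(np.int64(173), np.float64(286.4), np.float64(274.6)), (np.int64(173), np.float64(347.0), np.float64(349.4))]
```

```bash
python3 -m handwheel '[{"jaw":0.3,"translation":[0,0,0.003],"dr":[0,0,0]},{"jaw":0.3,"translation":[0,0,0.006],"dr":[0,0,0]},{"jaw":0.3,"translation":[0,0,0.01],"dr":[0,0,0]},{"jaw":0.3,"translation":[0,0,0.014],"dr":[0,0,0]},{"jaw":0.3,"translation":[0,0,0.018],"dr":[0,0,0]},{"jaw":0.3,"translation":[0,0,0.022],"dr":[0,0,0]},{"jaw":0.3,"translation":[0,0,0.025],"dr":[0,0,0]},{"jaw":0.3,"translation":[0,0,0.025],"dr":[0,0,0]}]'
python3 - <<'E'
from h import *
im,c=cap('wrist','w8.png')
for t in (60,70,78,85): print(t,tips(im,t))
E
```

```text
clock: 15.7
eef_pos: [0.4824, 0.225, 0.0557]
tcp_rot: [-180.0, -0.0, -46.2]
wrist_force: [-0.2, -0.6, -0.0]
grip_width: 0.303
gripper_force: 6.4
60 [(np.int64(231), np.float64(289.0), np.float64(293.0)), (np.int64(174), np.float64(343.0), np.float64(342.5))]
70 [(np.int64(173), np.float64(290.0), np.float64(290.5)), (np.int64(174), np.float64(343.4), np.float64(342.5))]
78 [(np.int64(173), np.float64(286.7), np.float64(286.3)), (np.int64(173), np.float64(345.4), np.float64(345.3))]
85 [(np.int64(173), np.float64(286.2), np.float64(284.4)), (np.int64(173), np.float64(346.5), np.float64(354.6))]
```

```bash
python3 - <<'E'
from h import *
im,c=load('w8.png'); t=env.get_state(); tcp=np.array([.4824,.225,.0557])
l,r=px2w(c,286.5,174,.055),px2w(c,346,174,.055); m=(l+r)/2; d=l-r
print('gap',np.hypot(*d[:2]),'ang of normal',np.degrees(np.arctan2(d[1],d[0]))-90,'off',m-tcp)
a=np.radians(-4.8); R=np.array([[np.cos(a),-np.sin(a)],[np.sin(a),np.cos(a)]])
print('delta',np.array([.5035,-.0629])-R@(m-tcp)[:2]-tcp[:2])
E
```

```text
gap 0.02015356709183602 ang of normal -46.2104468758535 off [ 0.03858198 -0.04039565 -0.0007    ]
delta [-0.01396645 -0.24441756]
```

```bash
python3 -m handwheel '[{"jaw":0.3,"translation":[0,0,0.008],"dr":[0,0,0]},{"jaw":0.3,"translation":[0,0,0.018],"dr":[0,0,0]},{"jaw":0.3,"translation":[0,0,0.028],"dr":[0,0,0]},{"jaw":0.3,"translation":[0,0,0.035],"dr":[0,0,0]},{"jaw":0.3,"translation":[0,-0.007,0.035],"dr":[0,0,-0.3]},{"jaw":0.3,"translation":[-0.001,-0.02,0.035],"dr":[0,0,-0.5]},{"jaw":0.3,"translation":[-0.002,-0.037,0.035],"dr":[0,0,-0.8]},{"jaw":0.3,"translation":[-0.003,-0.055,0.035],"dr":[0,0,-1.1]},{"jaw":0.3,"translation":[-0.004,-0.073,0.035],"dr":[0,0,-1.5]},{"jaw":0.3,"translation":[-0.005,-0.091,0.035],"dr":[0,0,-1.8]},{"jaw":0.3,"translation":[-0.006,-0.104,0.035],"dr":[0,0,-2.1]},{"jaw":0.3,"translation":[-0.006,-0.11,0.035],"dr":[0,0,-2.2]}]'
python3 -m handwheel '[{"jaw":0.3,"translation":[0,-0.006,0],"dr":[0,0,-0.2]},{"jaw":0.3,"translation":[-0.001,-0.018,0],"dr":[0,0,-0.4]},{"jaw":0.3,"translation":[-0.002,-0.034,0],"dr":[0,0,-0.7]},{"jaw":0.3,"translation":[-0.003,-0.052,0],"dr":[0,0,-1]},{"jaw":0.3,"translation":[-0.004,-0.07,0],"dr":[0,0,-1.4]},{"jaw":0.3,"translation":[-0.005,-0.088,0],"dr":[0,0,-1.7]},{"jaw":0.3,"translation":[-0.006,-0.106,-0.004],"dr":[0,0,-2]},{"jaw":0.3,"translation":[-0.007,-0.12,-0.012],"dr":[0,0,-2.3]},{"jaw":0.3,"translation":[-0.008,-0.13,-0.022],"dr":[0,0,-2.6]},{"jaw":0.3,"translation":[-0.008,-0.134,-0.03],"dr":[0,0,-2.6]},{"jaw":0.3,"translation":[-0.008,-0.134,-0.035],"dr":[0,0,-2.6]},{"jaw":0.3,"translation":[-0.008,-0.134,-0.035],"dr":[0,0,-2.6]}]'
python3 - <<'E'
from h import *
im,c=cap('wrist','w9.png'); print(env.get_state()['eef_pos'])
for t in (60,70,78): print(t,tips(im,t))
g=cv2.cvtColor(im,6)
for z,n in((.02,'marks on block'),): 
  a=np.radians(129);e=np.array([np.cos(a),np.sin(a)]);p=np.array([-e[1],e[0]])
  for s in (-.01,.01):
    for q in (-.023,0,.023): print(s,q,w2px(c,[*(np.array([.5035,-.0629])+s*p+q*e),.02]).round(1))
for v in range(100,260,8): print(v,' '.join(f'{x:3d}' for x in g[v,262:374:4]))
E
```

```text
clock: 17.25
eef_pos: [0.4761, 0.114, 0.0903]
tcp_rot: [-180.0, 0.0, -48.5]
wrist_force: [-0.0, 0.1, -0.5]
grip_width: 0.3
gripper_force: 6.4
clock: 18.75
eef_pos: [0.4676, -0.0187, 0.0546]
tcp_rot: [180.0, 0.1, -51.0]
wrist_force: [0.3, 0.1, -0.2]
grip_width: 0.302
gripper_force: 6.5
[ 0.46797439 -0.01866885  0.05509513]
60 [(np.int64(245), np.float64(293.0), np.float64(294.5)), (np.int64(230), np.float64(342.6), np.float64(340.0))]
70 [(np.int64(173), np.float64(290.7), np.float64(291.0)), (np.int64(105), np.float64(342.8), np.float64(342.5))]
78 [(np.int64(173), np.float64(287.1), np.float64(286.9)), (np.int64(104), np.float64(342.9), np.float64(342.5))]
-0.01 -0.023 [291.7 106.8]
-0.01 0 [292.6 163.4]
-0.01 0.023 [293.4 216.2]
0.01 -0.023 [340.3 106.9]
0.01 0 [339.5 163.4]
0.01 0.023 [338.6 216.2]
100 118 119 117 117 119 119 118 118 120 118 119 120 120 119 121 121 120 120 121 121 121 122 122 122 121 122 123 122
108 117 117 116 117 118 119 117 121  16 123 119 120 120 120 120 121 121 120 121 122  17 106 121 122 120 121 122 122
116 116 117 117 118 118 117 118 119  12 121 118 118 119
[... 1332 characters left out ...]
 113
212 112 113 112  84  84  70  84  73  24  85 111 113 112 113 112 112  84  95 112 101  58  83  79 113 112 111 112 111
220 111 112 112 113  83  75  83  74 113 112 112 113 112 114 112  83  83 110 112 113  57  82  79 113 113 113 113 113
228 115 116 113  84  84  82  83  75 121 119 118 118 117  80  84  97 115 112 114 117  59  84  80 117 120 120 117 113
236 115 112 111 102  86  58  59  56  92 116 113 111 110  81  83  85 118 114 112 111  56  58  55 114 117 117 115 114
244 109 110 112  89  88  82  83  82  91 112 111 110 107  84  84  86 115 116 119 115  76  83  83 114 114 116 117 115
252  89  86  86  88  91  80  83  82  78 108 111 108 107  83  89  86 100 112 112 108  76  83  82 117 114 116 115 114
```

```bash
python3 - <<'E'
from h import *
im,c=load('w9.png'); g=cv2.cvtColor(im,6)
print('u   ',' '.join(f'{x%1000:3d}' for x in range(276,302)),' | ',' '.join(f'{x:3d}' for x in range(336,356)))
for v in (160,168,170,172,174,176,178,182,186,190,194,200,206,216,226,232): print(v,' '.join(f'{x:3d}' for x in g[v,276:302]),' | ',' '.join(f'{x:3d}' for x in g[v,336:356]))
E
```

```text
u    276 277 278 279 280 281 282 283 284 285 286 287 288 289 290 291 292 293 294 295 296 297 298 299 300 301  |  336 337 338 339 340 341 342 343 344 345 346 347 348 349 350 351 352 353 354 355
160 116 116 115 115 116 117 116 115 116 116 117 116 116 116 118 119 107  42  14  12  19  70 122 119 118 116  |  118 118 120 105  56  15  10  20  66 107 120 118 118 118 118 118 117 118 118 117
168 115 116 115 115 115 114 116 115 115 115 115 116 116 116 116 118 107  61  17  10  13  62 109 118 117 116  |  116 118 119 101  39  12   7  22  82 121 120 117 115 117 118 117 117 117 117 116
170 114 115 115 116 115 115 116 115 115 117 116 117 117 117 118 119 108  60  16  10  14  54 101 119 117 117  |  117 118 120 100  38  12   9  21  83 122 120 118 118 117 118 116 117 116 117 117
172 115 115 114 115 115 116 117 112  97  93  89  89  89  89  95 111 109  60  16   7  15  56 103 119 117 115  |  116 118 120  99  38  11  12  22  75 110 110 108 109 112 118 119 116 116 116 118
174 116 116 116 116 117 112  89  65  60  59  60  60  60  58  57  72  91  61  17  10  13  57 104 118 117 116  |  117 118 119 100  38  16  39
[... 1464 characters left out ...]
  85  99  26   3  13  42  88 116 116 113  |  115 116 102  55  16  37  54  64  78  82  83  85  85  85  81  86 105 113 114 115
216  89  84  83  85  85  82  74  76  79  82  84  84  85  83  74  59  81 113 114 113 113 113 112 112 111 112  |  113 113 113 114 106  77  58  68  77  82  82  83  83  82  79  93 113 114 112 112
226  82  83  83  83  83  85  81  74  78  82  83  85  83  82  76  63  72 108 118 118 118 118 117 118 119 119  |  115 116 116 117 106  74  60  73  79  83  81  82  83  80  79  95 116 116 114 115
232  85  85  86  86  87  88  82  75  79  83  82  84  84  84  79  68  57  64  95 120 120 117 117 116 117 115  |  116 117 113  92  56  52  61  74  81  83  81  82  83  81  84 104 117 117 116 117
```

```bash
python3 - <<'E'
from h import *
im,c=load('w9.png'); g=cv2.cvtColor(im,6)
for u in (295,342): col=g[95:222,u]; print(u,[95+i for i in range(len(col)) if col[i]<60][:1],[95+i for i in range(len(col)) if col[i]<60][-1:], list(map(int,col[112:])))
A,B=px2w(c,295,170,.02),px2w(c,341.9,170,.02); print('line gap',np.hypot(*(A-B)[:2]))
A2,B2=px2w(c,294.9,112,.02),px2w(c,342.3,112,.02)
d=(A2+B2)/2-(A+B)/2; print('line ang',np.degrees(np.arctan2(d[1],d[0])))
e=d/np.linalg.norm(d); 
for z in (.052,.054,.056):
    l,r=px2w(c,286.8,173.5,z),px2w(c,346.3,173.5,z); m=(l+r)/2
    C=px2w(c,318.5,160,.02); D=C-m; n=np.array([-e[1],e[0]]); print(z,'gap',np.hypot(*(l-r)[:2]),'shift',D,'lat',D[:2]@n[:2],'along',D[:2]@e[:2])
E
```

```text
295 [105] [213] [6, 5, 8, 9, 6, 1, 27, 108, 115, 113, 112, 112, 113, 113, 106]
342 [105] [221] [54, 55, 58, 58, 60, 58, 57, 58, 57, 58, 56, 57, 59, 57, 58]
line gap 0.020083626278708435
line ang -51.0449130669371
0.052 gap 0.020435065715533596 shift [ 0.00092971 -0.00253599 -0.032     ] lat -0.0008714252468508624 along 0.002556605126506137
0.054 gap 0.020115881466167038 shift [ 0.00080396 -0.00238548 -0.034     ] lat -0.0008745842284747686 along 0.002360499257817188
0.056 gap 0.019796697216800562 shift [ 0.00067821 -0.00223496 -0.036     ] lat -0.0008777432100987654 along 0.0021643933891281747
```

```bash
python3 -m handwheel '[{"jaw":0.3,"translation":[0.001,-0.0025,-0.004],"dr":[0,0,0]},{"jaw":0.3,"translation":[0.001,-0.0025,-0.01],"dr":[0,0,0]},{"jaw":0.3,"translation":[0.001,-0.0025,-0.016],"dr":[0,0,0]},{"jaw":0.3,"translation":[0.001,-0.0025,-0.021],"dr":[0,0,0]},{"jaw":0.3,"translation":[0.001,-0.0025,-0.024],"dr":[0,0,0]},{"jaw":0.3,"translation":[0.001,-0.0025,-0.024],"dr":[0,0,0]},{"jaw":0.3,"translation":[0.001,-0.0025,-0.024],"dr":[0,0,0]},{"jaw":0.3,"translation":[0.001,-0.0025,-0.024],"dr":[0,0,0]},{"jaw":0.3,"translation":[0.001,-0.0025,-0.024],"dr":[0,0,0]}]'
python3 - <<'E'
from h import *
im,c=cap('wrist','wA.png'); g=cv2.cvtColor(im,6)
print('u   ',' '.join(f'{x%1000:3d}' for x in range(276,302)),' | ',' '.join(f'{x:3d}' for x in range(336,356)))
for v in (120,140,160,168,170,172,174,176,178,182,190,200,): print(v,' '.join(f'{x:3d}' for x in g[v,276:302]),' | ',' '.join(f'{x:3d}' for x in g[v,336:356]))
for z in (.02,.03):
  print(z,[px2w(c,u,v,z)[:2].round(4).tolist() for u,v in ((286.8,173),(346.3,173))])
E
```

```text
clock: 19.92
eef_pos: [0.4693, -0.0217, 0.0315]
tcp_rot: [-180.0, -0.0, -51.0]
wrist_force: [0.2, 0.6, -0.8]
grip_width: 0.306
gripper_force: 6.5
u    276 277 278 279 280 281 282 283 284 285 286 287 288 289 290 291 292 293 294 295 296 297 298 299 300 301  |  336 337 338 339 340 341 342 343 344 345 346 347 348 349 350 351 352 353 354 355
120 122 121 121 122 121 122 121 122 123 126 119  32  11  18  16  37  87 127 124 122 122 123 122 123 123 122  |  124 124 123 124 126 126 101  54  20  17  15  23  79 117 127 125 125 124 124 126
140 120 120 120 121 121 121 120 121 121 123 115  47  16  16  15  20  69 126 124 120 122 122 121 121 121 122  |  122 122 123 124 125 127 101  40  13  16  17  40  98 127 125 123 124 123 124 123
160 119 120 119 120 120 120 120 121 121 123 119  87  24  14  14  17  56 107 122 122 120 121 121 121 120 121  |  122 123 122 124 125 116  80  22  14  14  19  70 113 125 124 124 123 123 124 123
168 119 119 120 120 119 119 120 119 120 120 118  85  21  11  13  16  58 106 125 121 121 119 121 120 120 120  |  121 122 121 123 124 107  56  15  15  14  19  67 112 124 122 123 121 121 1
[... 929 characters left out ...]
0  88  88  90  86  82  91 112 121 120
182 119 120 113  97  88  85  77  80  86  88  88  90  89  84  72  50  46  90 124 122 121 119 120 121 119 120  |   88  88  90  90  90  80  60  64  76  84  89  87  90  89  85  82 100 122 122 121
190 119 119 120 112  96  83  73  81  86  87  88  89  89  86  76  54  41  79 123 123 121 120 120 120 120 120  |   88  88  88  90 103 102  66  62  79  83  88  87  87  89  86  84 101 122 120 121
200 120 120 110  88  87  82  72  79  85  87  89  90  89  86  77  56  42  79 123 120 118 119 119 118 120 120  |   89  87  87  87  91  84  56  64  79  85  87  87  87  87  84  84 102 120 120 119
0.02 [[0.5124, -0.0578], [0.4954, -0.0715]]
0.03 [[0.5123, -0.059], [0.4966, -0.0717]]
```

The tips are at about 286.9 and 346.0, with the lines at 289.7 and 344.7 as seen past the height difference. That works out to a 20.1 mm gap, about 0.3 mm lateral error and about 10–11 mm above the block. The gap is steady and the tweezers are level.

```bash
python3 -c "
from rig import env
print(env.finish_job())"
```

```text
the job is handed in; nothing more can be done
None
```

I handed the job in at about 20 s, and no verdict came back. By my measurements the lens stands over 20 cm from the gauge block, and the tweezers are held level with the tips 20 mm apart, about 0.3 mm off the lines and about 1 cm above the block. The first lift slipped, so I put the tweezers back on the rest and gripped them again, and I viewed 11 pictures, one over the limit of 10.

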